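Hold the self-closing spoon drawer open at its divider

TASK

The empty glass cup has been left in the way of the spoon drawer: lift it onto the green coaster and set it down there gently, upright and wholly on the coaster. Then pull the self-closing spoon drawer out until its dark divider is in line with the front edge of the white shelf board, so that the whole spoon compartment is open for me, and keep it there: finish while still holding it, because it slides shut when let go. Keep the spoons in the drawer and leave everything else where it stands.

Things in the scene. Friction and masses are not known exactly. Their poses are not given: they have to be found in the camera images.
- cup: empty double-wall clear glass cup, round, 85 mm tall, 62 mm across from 30 mm up to the rim (narrowing to 48 mm at the foot), wall 5 mm, about 0.14 kg, loose; origin at the centre of its foot, z up. It stands on the counter just in front of the closed drawer, 106 to 122 mm (to its centre) out from the shelf's front edge: the drawer cannot open until it is gone, and it is too close to the handle to grip that
- coaster: round green silicone coaster, 96 mm across, 5 mm thick, stuck fast to the counter, left or right of the drawer; origin at the centre of its underside on the counter
- shelf_edge (a point): middle of the upper front edge of the white acrylic shelf board, 125 mm above the counter. Axes: x points inwards, from the front edge to the shelf's rear; y along the front edge; z up. The shelf is fixed; its board is 200 mm deep (x), 460 mm long (y), 10 mm thick
- drawer: bamboo drawer under the middle of the board, 238 mm wide, its front panel 54 mm high (from 58 to 112 mm above the counter) and its front face standing 12 mm out from the board's front edge when shut. It slides straight out along minus x of shelf_edge, at most 150 mm. Spring runners pull it shut with about 3 N when closed, growing 0.4 N per 10 mm (about 8 N at 120 mm); it does not stay open by itself. Axes as shelf_edge; origin on its underside, 112 mm behind its front face
- drawer_handle (a point): middle of the drawer's straight steel bar handle: a round bar 10 mm thick, 110 mm long along y, its axis 42 mm in front of the drawer's front face (37 mm of free room behind the bar) and 88 mm above the counter (37 mm below the board's top). It moves with the drawer. Axes as shelf_edge
- divider_top (a point): middle of the top edge of the dark walnut divider, a cross wall 6 mm thick and 208 mm wide behind the spoons in the drawer, its top 20 mm below the board's top. It sits tight in the drawer, 90 to 125 mm behind the board's front edge while the drawer is shut (it differs each time), and rides out with the drawer. When it is in line with the board's front edge, its x in the shelf_edge frame is 0
- spoon0: stainless teaspoon, 126 mm long, 27 mm wide bowl, loose on the drawer's floor in the front compartment, lying along y; stays in the drawer. Origin on its underside near its middle, about 65 mm above the counter
- spoon1: a second such teaspoon
- spoon2: a third such teaspoon
- tin: closed aluminium tin, 77 mm across, 104 mm tall with its knob, loose on the counter, on the side of the drawer where the coaster is not; origin at the centre of its underside. Bystander
- dripper: slate-grey ceramic cone dripper, 104 mm across, 78 mm tall, with a handle, loose on one end of the shelf board; origin at the centre of its underside. Bystander
- mug: white ceramic mug, 76 mm across, 85 mm tall, loose on the other end of the shelf board; origin at the centre of its underside. Bystander
- jug: stainless milk jug, 80 mm across, 100 mm tall, loose on the counter far to the left (+y); origin at the centre of its underside. Bystander. Farther out stand fixed things, up to 250 mm tall and 0.42 m or more to either side: grinder, kettle, scale, knock box, filter box
Things that resemble listed ones, but are neither listed nor needed, are in the scene too. Of the things that look like the coaster, take the one that is farthest to the robot's left at the start. Leave any blue or yellow look-alike of the cup alone.

How it is judged:
By the outcome, as a careful person would: the job done as asked, in the order asked, and still so for the second after the job is handed in, while the arm keeps its last pose, push and grip.
It also fails if it takes over 56 s, if anything falls off the work surface, if the arm or the gripper's body presses on something with over 40 N, if the wrist force passes 120 N, or if a joint passes its speed limit or range.

ROBOT

A 7-joint arm with a two-finger parallel gripper is mounted at the origin on the work surface. World frame = base frame: x ahead of the robot, y to its left, z up, the work surface at z = 0. Lengths are in m, angles in degrees, forces in N, time in s.
With the tool pointing down it reaches from about 0.425 to 0.875 m from the base axis. Payload 4.7 kg.
Tool frame: the origin (TCP) lies midway between the tips of the shut fingers; the grasp point (between the pads) lies 19 mm behind it; z points along the fingers, y is the line along which they close (so a half turn about z gives the same grasp; the last joint's range is limited). The gripper opens to 87 mm and grips with 3 to 60 N. Pads are 19 mm wide; open, the fingers measure 117 mm over their backs; the gripper's body (75 mm by 190 mm) begins 51 mm behind the grasp point.
Start: joints at [73.86, 18.392, -4.016, 83.108, 1.295, 78.541, -3.26], TCP at [0.189, -0.622, 0.223] pointing down, gripper open.
Joint ranges: [-163.93, 163.93], [-17.29, 119.83], [-79.2, 71.16], [3.27, 140.29], [-89.18, 269.18], [5.43, 117.66], [-154.24, 154.24]. Speed limits (degrees/s): [147.25, 147.25, 180, 180, 180, 180, 180].

INTERFACE

Orientations are given as [roll, pitch, yaw] about the fixed x, y, z axes, in that order (R = Rz(yaw) Ry(pitch) Rx(roll)).
In Python, from cell import env, viewer, boxes_of, masks_of gives the robot as it stands. The module is installed in compiled form; this text tells all that it offers.
- The arm moves only by the tool apply_moves, never from a script. Its argument "moves" is a list of rows, each a list of 7 numbers: the shift along the tool's x, y, z scaled (see below), then the turn, a rotation vector about the tool's x, y, z scaled (see below), then the opening, from 0 (shut) to 1 (fully open). A call has 1 to 20 rows; each row is the pose to reach, as a shift and turn from the pose commanded when the call began, along the tool's axes at that moment; what a row does not reach only later rows make up. The controller multiplies each number of a shift by 0.2 m and each number of a turn by 1.5 rad. A row lasts 1/10 s, in which the tool goes at most 50 mm and 8.59 degrees, less where a joint would pass 70% of its speed; a pose out of reach is approached as far as the arm can. A call with a number of a shift or a turn outside -1 to 1 is refused whole. A call with a gripper value outside its range is refused whole. The fingers move at their own pace and stop on an object; "grip_force" is the grip in N (left out, the last holds). Time passes only in rows, so rows that repeat a pose let the fingers close. It gives the time, the measured TCP pose, the force, the opening and the grip force at its end, in the units of the state.
- env.get_obs(): the state, without advancing time (a new reading comes with each control period).
- viewer.read_camera(name): name is "scene" or "top" or "wrist"; returns the picture (480x640x3 uint8, red, green, blue); there is no depth.
- viewer.get_calibration(name): a dict with "fov_y" (degrees; the focal length in pixels is half the picture's height over the tangent of half this angle, whatever the lens; pixels are square), "cx", "cy" (the principal point, pixels), "k1" (the pictures are not rectified: a ray, as slopes to the right and down, at radius r is drawn at 1 + k1 r^2 times it, then the intrinsics apply), "position" and "orientation" of the camera in the world. Camera axes: x right, y up, looking along -z (the intrinsics and any distortion apply to the point x, -y, -z); pixel columns grow to the right and rows downward; lengths in m; the calibration is good to about 2 mm. A picture is of the moment at which its call begins: read the wrist's pose just before it. get_calibration takes no time and is no camera call; for the wrist camera it gives the pose at the moment of the call.
- env.sign_off(): hands the job in; it is judged then, once.
Trained networks look in the newest picture that a camera, given by its name, has taken for a name from the list of things; names that differ only in an ending like _2 or _b are one class to them, and where a whole thing is asked for, a point or a joint stands for the part that bears it (a point fixed in the world has none). Each returns a list of dicts, best first, with "conf" (0 to 1); they miss things now and then, are a little off and sometimes report something else, mostly with a low value. They report only what shows in the picture. A call takes as long as a camera call. They do not tell look-alikes from the thing itself.
- boxes_of(camera, target): "location" ([column, row] in pixels, amid what is visible of it).
- masks_of(camera, target): "pixels" (480x640 bool, what is visible of it) and "location" ([column, row] in pixels, amid what is visible of it).
The state is a dict: "time_s": time; "qpos": joint angles; "joint_velocities": joint speeds; "effort": joint torques, N m; "tool_pos": TCP position; "tool_rot": TCP orientation; "force": force on the tool from outside, world axes, zero at the start; "wrist_torque": the same for the moment, N m; "grip_width": finger opening in m; "grasp_force": force on a finger pad.
Only numpy, scipy, OpenCV 4.12 (cv2) and the standard library are available. Lean on these libraries where they do the work, as an engineer would, in place of code of your own. Each camera call takes 0.05 s, during which the arm holds its last target. There are 200 camera calls.

## Working session

There is one attempt and no reset: what is moved stays moved. The work goes in short steps, Python scripts to look and compute and a tool call to move; the robot and the scene stay as the last step left them, time stands still between calls to the robot, and variables do not carry over. Pictures are saved under pics/ and viewed, at most 10 in all, crops included, and the job is handed in when it is done.

Besides the shell and the picture viewer there is one more tool, called in YAML: its name, and indented under it one key for each argument. apply_moves: Moves the arm, as the interface text tells. Shifts and turns lie within -1 to 1; 1 stands for 0.2 m of shift or 1.5 rad of turn. Its arguments: {"type":"object","properties":{"moves":{"type":"array","items":{"type":"array","items":{"type":"number","minimum":-1,"maximum":1}}},"grip_force":{"type":"number"}},"required":["moves"]}

```bash
mkdir -p pics
cat > h.py <<'E'
import numpy as np, cv2
from scipy.spatial.transform import Rotation as R
from cell import env, viewer, boxes_of, masks_of
def Rc(c):
    o=np.array(c["orientation"],float)
    if o.shape==(3,3): return o
    return R.from_euler('xyz',o,degrees=True).as_matrix() if o.size==3 else R.from_quat(o).as_matrix()
def ray(c,uv):
    f=240/np.tan(np.radians(c["fov_y"])/2)
    K=np.array([[f,0,c["cx"]],[0,f,c["cy"]],[0,0,1]])
    p=cv2.undistortPoints(np.array([[uv]],float),K,np.array([c["k1"],0,0,0.]))[0,0]
    return np.array(c["position"]), Rc(c)@np.array([p[0],-p[1],-1])
def onz(c,uv,z):
    o,d=ray(c,uv); return o+d*(z-o[2])/d[2]
def proj(c,P):
    f=240/np.tan(np.radians(c["fov_y"])/2)
    q=Rc(c).T@(np.array(P)-np.array(c["position"])); x=q[0]/-q[2]; y=-q[1]/-q[2]
    s=1+c["k1"]*(x*x+y*y); return np.array([c["cx"]+f*s*x,c["cy"]+f*s*y])
def save(n,im): cv2.imwrite('pics/'+n,cv2.cvtColor(im,cv2.COLOR_RGB2BGR))
E
python3 - <<'E'
from h import *
print(env.get_obs())
zs=dict(cup=.04,coaster=.005,drawer=.1,drawer_handle=.088,divider_top=.105,tin=.05,dripper=.16,mug=.17,jug=.05,spoon0=.067)
for n in ("top","scene"):
    save(n+'0.png',viewer.read_camera(n)); c=viewer.get_calibration(n); print(n,c)
    for t,z in zs.items():
        for b in boxes_of(n,t)[:4]: print(t,round(b["conf"],2),np.round(b["location"]),onz(c,b["location"],z).round(3))
E
```

```text
{'time_s': 0.0, 'qpos': array([73.85950771, 18.4399584 , -4.01561358, 83.17683977,  1.29554546,
       78.53981013, -3.26061887]), 'joint_velocities': array([ 0.02959313, -0.02609315,  0.084198  ,  0.04416418,  0.04006991,
        0.04581951,  0.02108027]), 'effort': array([ 1.29491771e-03, -4.91288567e+01, -4.03579753e-01, -3.12533927e+01,
       -6.40462409e-02,  4.38146282e-02,  1.72934147e-04]), 'tool_pos': array([ 0.1892653 , -0.62124478,  0.22143436]), 'tool_rot': array([-1.79888668e+02,  6.30517659e-03,  1.69498590e+01]), 'force': array([ 0.5239485 ,  0.74982634, -0.61099267]), 'wrist_torque': array([-0.01459055, -0.03901853, -0.03941293]), 'grasp_force': 0.0, 'grip_width': 0.0869122365161422}
top {'fov_y': 51.75817877994021, 'cx': 313.053171104518, 'cy': 240.89406860730998, 'k1': -0.1243764427561758, 'position': array([0.34651786, 0.03197582, 1.21494421]), 'orientation': array([ 10.78283339,  -0.65838423, -89.49629508])}
cup 0.66 [316. 242.] [0.567 0.012 0.04 ]
cup 0.64 [308. 289.] [0.453 0.033 0.04 ]
cup 0.59 [264. 262.] [0.517 0.139 0.04 ]
coaster 0.86 [457. 289.] [ 0.459 -
[... 365 characters left out ...]
 'cx': 319.07595109466575, 'cy': 239.54931052906454, 'k1': -0.11453610571707155, 'position': array([ 1.1359728 , -0.54546555,  0.93819154]), 'orientation': array([44.17518623, -0.5888909 , 47.06511528])}
cup 0.88 [296. 227.] [0.428 0.044 0.04 ]
cup 0.63 [345. 227.] [0.516 0.138 0.04 ]
coaster 0.89 [181. 325.] [ 0.465 -0.342  0.005]
coaster 0.87 [128. 307.] [ 0.334 -0.412  0.005]
drawer 0.97 [323. 275.] [ 0.634 -0.054  0.1  ]
drawer 0.37 [318. 254.] [ 0.578 -0.019  0.1  ]
drawer_handle 0.56 [320. 278.] [ 0.627 -0.056  0.088]
tin 0.68 [369. 179.] [0.427 0.325 0.05 ]
dripper 0.59 [417. 242.] [0.742 0.131 0.16 ]
mug 0.93 [317. 328.] [ 0.761 -0.192  0.17 ]
jug 0.91 [465. 197.] [0.665 0.471 0.05 ]
```

View pics/top0.png

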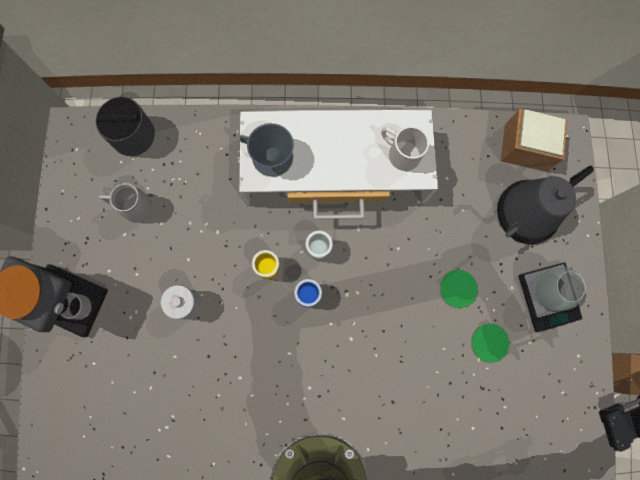

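View pics/scene0.png

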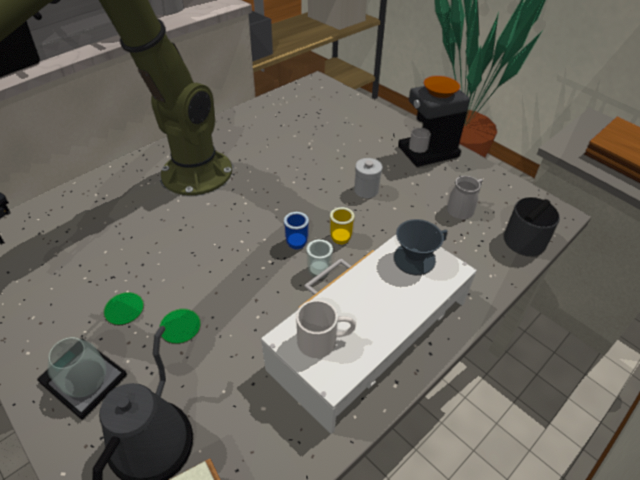

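The top view shows the clear cup with its rim at about (319,244), blue at (308,292), and yellow at (265,264). The coasters are at (459,289), which is farther left and so the target, and (490,343). The tin is at (178,302) and the shelf's front edge is at row ~190. The scene view agrees. Next I'll refine the shelf edge, handle and cup.

Run:
```python
from h import *
im=viewer.read_camera("top"); c=viewer.get_calibration("top")
w=(im.min(2)>200).astype(np.uint8)
pts=[]
for u in list(range(245,286,4))+list(range(392,433,4)):
    r=np.where(w[150:215,u])[0]
    if len(r): pts.append(onz(c,(u,150+r.max()+.5),.125)[:2])
pts=np.array(pts); p=np.polyfit(pts[:,1],pts[:,0],1); print("edge x=",p,"res",np.abs(np.polyval(p,pts[:,1])-pts[:,0]).max())
for u in (240.5,437): print("corner",onz(c,(u,190),.125).round(4))
print("cup rim",onz(c,(319,243.5),.085).round(4))
print("yellow",onz(c,(265,263.5),.085).round(4),"blue",onz(c,(308,292),.085).round(4))
for a in [(315,216),(362,216),(338,216)]: print("bar",onz(c,a,.088).round(4))
for n,m in (("coaster",.005),("cup",.085),("drawer_handle",.088)):
  for b in masks_of("top",n)[:3]:
    v,u=np.where(b["pixels"]); q=((u.min()+u.max())/2,(v.min()+v.max())/2); print(n,u.min(),u.max(),v.min(),v.max(),onz(c,q,m).round(4),im[b["pixels"]].mean(0).round())
s=viewer.read_camera("scene"); cs=viewer.get_calibration("scene")
print("scene rim",onz(cs,(319.5,249),.085).round(4)) 
print(viewer.get_calibration("wrist"))
```

```text
edge x= [-0.02646272  0.67445569] res 0.001329011840253136
corner [0.6712 0.1887 0.125 ]
corner [ 0.6774 -0.2648  0.125 ]
cup rim [0.5558 0.007  0.085 ]
yellow [0.5076 0.1312 0.085 ] blue [0.4429 0.0314 0.085 ]
bar [0.6207 0.0169 0.088 ]
bar [ 0.622  -0.0935  0.088 ]
bar [ 0.6213 -0.037   0.088 ]
coaster 472 508 323 361 [ 0.3288 -0.4172  0.005 ] [ 43. 133.  67.]
coaster 440 477 270 307 [ 0.4607 -0.3421  0.005 ] [ 44. 131.  66.]
cup 253 279 249 278 [0.5076 0.1289 0.085 ] [188. 172.  74.]
cup 295 321 279 306 [0.4418 0.0314 0.085 ] [ 92. 121. 175.]
cup 306 331 231 259 [0.5523 0.0082 0.085 ] [169. 176. 171.]
drawer_handle 288 388 190 218 [ 0.6504 -0.0371  0.088 ] [150. 127.  94.]
scene rim [0.5589 0.0048 0.085 ]
{'fov_y': 68.80079034906102, 'cx': 323.38936305333675, 'cy': 237.54292339657863, 'k1': -0.05214270772443175, 'position': array([ 0.25612834, -0.6010962 ,  0.38370528]), 'orientation': array([-1.47711503e+01, -2.09253496e-02, -7.30427064e+01])}
```

apply_moves:
  moves:
    - [0.89, -0.82, 0, 0, 0, 0, 1]
    - [0.89, -0.82, 0, 0, 0, 0, 1]
    - [0.89, -0.82, 0, 0, 0, 0, 1]
    - [0.89, -0.82, 0, 0, 0, 0, 1]
    - [0.89, -0.82, 0, 0, 0, 0, 1]
    - [0.89, -0.82, 0, 0, 0, 0, 1]

```text
time_s: 1.95
tool_pos: [0.3167, -0.4072, 0.2233]
tool_rot: [-180.0, -0.1, 17.5]
force: [1.1, -1.0, 0.4]
grip_width: 0.087
grasp_force: 0.0
```

apply_moves:
  moves:
    - [0.89, -0.82, 0, 0, 0, 0, 1]
    - [0.89, -0.82, 0, 0, 0, 0, 1]
    - [0.89, -0.82, 0, 0, 0, 0, 1]
    - [0.89, -0.82, 0, 0, 0, 0, 1]
    - [0.89, -0.82, 0, 0, 0, 0, 1]
    - [0.89, -0.82, 0, 0, 0, 0, 1]

```text
time_s: 2.55
tool_pos: [0.4376, -0.1984, 0.2232]
tool_rot: [-180.0, -0.2, 17.5]
force: [0.8, -0.4, 0.3]
grip_width: 0.0869
grasp_force: 0.0
```

apply_moves:
  moves:
    - [0.89, -0.82, 0, 0, 0, 0.18, 1]
    - [0.89, -0.82, 0, 0, 0, 0.18, 1]
    - [0.89, -0.82, 0, 0, 0, 0.18, 1]
    - [0.89, -0.82, 0, 0, 0, 0.18, 1]
    - [0.89, -0.82, 0, 0, 0, 0.18, 1]
    - [0.89, -0.82, 0, 0, 0, 0.18, 1]
    - [0.89, -0.82, 0, 0, 0, 0.18, 1]

```text
time_s: 3.25
tool_pos: [0.5573, 0.0052, 0.2222]
tool_rot: [-180.0, 0.0, 1.6]
force: [-0.4, -0.4, 0.5]
grip_width: 0.0872
grasp_force: 0.0
```

```bash
cat >> h.py <<'E'
def to(P,yaw):
    "tool-frame shift/turn numbers to reach P, yaw with the tool pointing down"
    o=env.get_obs(); T=R.from_euler('xyz',o["tool_rot"],degrees=True)
    d=T.inv().apply(np.array(P)-o["tool_pos"])/.2
    r=(T.inv()*R.from_euler('xyz',[180,0,yaw],degrees=True)).as_rotvec()/1.5
    print("t",o["time_s"],"pos",o["tool_pos"].round(4),"rot",o["tool_rot"].round(2),"F",o["force"].round(1),"grip",round(o["grip_width"],4),"q",o["qpos"].round(0)); print("shift",d.round(3),"turn",r.round(3))
E
python3 - <<'E'
from h import *
to((.556,.006,.041),1.5)
c=viewer.get_calibration("wrist"); im=viewer.read_camera("wrist"); save("w1.png",im)
for n,m in (("cup",.085),("coaster",.005),("drawer_handle",.088)):
  for b in masks_of("wrist",n)[:3]:
    v,u=np.where(b["pixels"]); q=((u.min()+u.max())/2,(v.min()+v.max())/2); print(n,u.min(),u.max(),v.min(),v.max(),onz(c,q,m).round(4),im[b["pixels"]].mean(0).round())
E
```

```text
t 3.25 pos [0.5573 0.0052 0.2222] rot [-1.7997e+02  3.0000e-02  1.6300e+00] F [-0.4 -0.4  0.5] grip 0.0872 q [ 32.  10. -40.  95.   7.  77. -97.]
shift [-0.006 -0.004  0.906] turn [-0.     0.     0.002]
cup 262 326 286 369 [0.4593 0.0306 0.085 ] [ 67.  87. 127.]
cup 287 357 185 261 [0.5613 0.0069 0.085 ] [171. 176. 172.]
cup 153 235 227 297 [0.522  0.1215 0.085 ] [166. 147.  62.]
coaster 591 635 258 268 [ 0.5058 -0.3392  0.005 ] [39. 86. 50.]
```

View pics/w1.png

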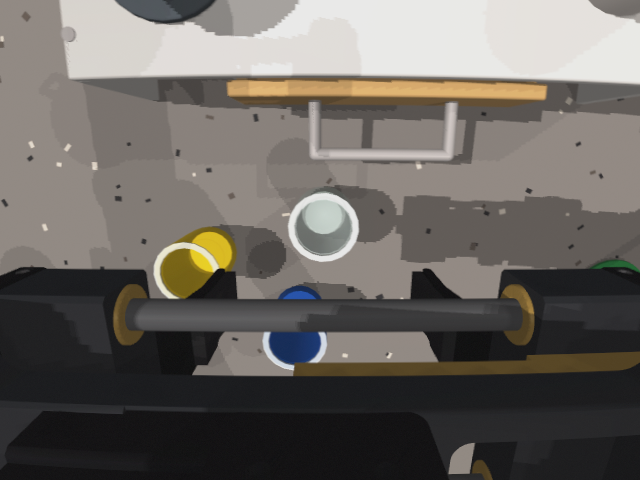

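The wrist view shows the clear cup's rim centred at about (323,227), which puts it directly under the tool. The handle bar is at row 154, and yellow and blue are clear of the fingers. I'll descend and grip.

apply_moves:
  moves:
    - [0, 0, 0.2, 0, 0, 0, 1]
    - [0, 0, 0.4, 0, 0, 0, 1]
    - [0, 0, 0.6, 0, 0, 0, 1]
    - [0, 0, 0.75, 0, 0, 0, 1]
    - [0, 0, 0.86, 0, 0, 0, 1]
    - [0, 0, 0.9, 0, 0, 0, 1]
    - [0, 0, 0.9, 0, 0, 0, 1]
    - [0, 0, 0.9, 0, 0, 0, 0.6]
    - [0, 0, 0.9, 0, 0, 0, 0.6]
    - [0, 0, 0.9, 0, 0, 0, 0.6]
    - [0, 0, 0.9, 0, 0, 0, 0.6]
    - [0, 0, 0.9, 0, 0, 0, 0.6]
    - [0, 0, 0.9, 0, 0, 0, 0.6]
    - [0, 0, 0.9, 0, 0, 0, 0.6]
  grip_force: 15

```text
time_s: 4.85
tool_pos: [0.5574, 0.0047, 0.0432]
tool_rot: [180.0, -0.1, 1.5]
force: [-0.3, 0.1, 4.9]
grip_width: 0.0605
grasp_force: 15.0
```

apply_moves:
  moves:
    - [0, 0, -0.1, 0, 0, 0, 0.6]
    - [0, 0, -0.3, 0, 0, 0, 0.6]
    - [0, 0, -0.5, 0, 0, 0, 0.6]
    - [0, 0, -0.6, 0, 0, 0, 0.6]
    - [0, 0, -0.6, 0, 0, 0, 0.6]

```text
time_s: 5.35
tool_pos: [0.5587, 0.0045, 0.1653]
tool_rot: [179.9, -0.3, 1.5]
force: [0.5, 0.7, -1.2]
grip_width: 0.0607
grasp_force: 15.0
```

apply_moves:
  moves:
    - [-0.05, 0.16, 0, 0, 0, 0, 0.6]
    - [-0.1, 0.34, 0, 0, 0, 0, 0.6]
    - [-0.16, 0.52, 0, 0, 0, 0, 0.6]
    - [-0.21, 0.7, 0, 0, 0, 0, 0.6]
    - [-0.26, 0.86, 0, 0, 0, 0, 0.6]

```text
time_s: 5.85
tool_pos: [0.5072, -0.1707, 0.1602]
tool_rot: [-180.0, 0.2, 1.4]
force: [0.2, -0.0, -1.7]
grip_width: 0.0609
grasp_force: 15.0
```

apply_moves:
  moves:
    - [-0.05, 0.18, 0, 0, 0, 0, 0.6]
    - [-0.11, 0.36, 0, 0, 0, 0, 0.6]
    - [-0.17, 0.54, 0, 0, 0, 0, 0.6]
    - [-0.22, 0.71, 0, 0, 0, 0, 0.6]
    - [-0.26, 0.82, 0, 0, 0, 0, 0.6]
    - [-0.265, 0.86, 0, 0, 0, 0, 0.6]
    - [-0.265, 0.86, 0, 0, 0, 0, 0.6]

```text
time_s: 6.55
tool_pos: [0.4597, -0.3424, 0.1607]
tool_rot: [-179.9, 0.1, 1.4]
force: [0.4, 1.3, -1.4]
grip_width: 0.0607
grasp_force: 15.0
```

Run:
```python
from h import *
to((.4607,-.342,.050),1.5)
c=viewer.get_calibration("wrist"); im=viewer.read_camera("wrist"); save("w2.png",im)
g=(im[...,1]>1.6*im[...,0].astype(float))&(im[...,1]>60)
n,l,s,ce=cv2.connectedComponentsWithStats(g.astype(np.uint8))
for i in range(1,n):
  if s[i,4]>200: print(s[i],onz(c,ce[i],.005).round(4))
```

```text
t 6.55 pos [ 0.4597 -0.3424  0.1607] rot [-1.7988e+02  1.2000e-01  1.3600e+00] F [ 0.4  1.3 -1.4] grip 0.0607 q [ 57.  13. -26.  98.   6.  70. -59.]
shift [ 0.006 -0.001  0.553] turn [-0.001  0.001 -0.002]
[ 276  168  102   79 5404] [ 0.4773 -0.3452  0.005 ]
```

View pics/w2.png

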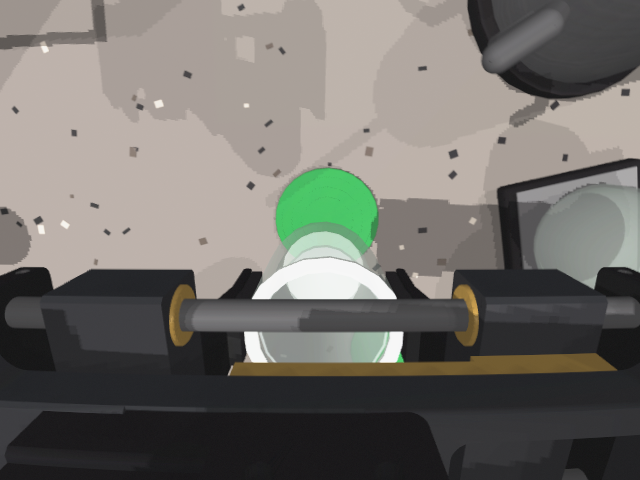

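The cup hangs above the coaster, whose visible rim spans columns 276–378 with its top at row 168. I'll check its centre before lowering.

Run:
```python
from h import *
c=viewer.get_calibration("wrist")
t=np.linspace(0,2*np.pi,180)
for cx in (.455,.46,.465,.47):
  q=np.array([proj(c,(cx+.048*np.cos(a),-.342+.048*np.sin(a),.005)) for a in t]); print(cx,q.min(0).round(1),q.max(0).round(1))
```

```text
0.455 [273.8 176.7] [377.  277.2]
0.46 [273.7 171.1] [377.3 272.3]
0.465 [273.7 165.4] [377.7 267.4]
0.47 [273.6 159.7] [378.  262.5]
```

apply_moves:
  moves:
    - [0.015, 0, 0.15, 0, 0, 0, 0.6]
    - [0.015, 0, 0.3, 0, 0, 0, 0.6]
    - [0.015, 0, 0.42, 0, 0, 0, 0.6]
    - [0.015, 0, 0.5, 0, 0, 0, 0.6]
    - [0.015, 0, 0.525, 0, 0, 0, 0.6]
    - [0.015, 0, 0.54, 0, 0, 0, 0.6]
    - [0.015, 0, 0.548, 0, 0, 0, 0.6]
    - [0.015, 0, 0.554, 0, 0, 0, 0.6]
    - [0.015, 0, 0.558, 0, 0, 0, 0.6]
    - [0.015, 0, 0.558, 0, 0, 0, 0.6]

```text
time_s: 7.6
tool_pos: [0.464, -0.3423, 0.0515]
tool_rot: [180.0, -0.0, 1.5]
force: [0.0, -0.6, -1.6]
grip_width: 0.061
grasp_force: 15.0
```

apply_moves:
  moves:
    - [0, 0, 0.004, 0, 0, 0, 0.6]
    - [0, 0, 0.008, 0, 0, 0, 0.6]
    - [0, 0, 0.008, 0, 0, 0, 0.6]

```text
time_s: 7.9
tool_pos: [0.4637, -0.342, 0.0493]
tool_rot: [-180.0, 0.0, 1.5]
force: [0.4, -0.2, -1.5]
grip_width: 0.0607
grasp_force: 15.0
```

apply_moves:
  moves:
    - [0, 0, 0.004, 0, 0, 0, 0.6]
    - [0, 0, 0.008, 0, 0, 0, 0.6]
    - [0, 0, 0.008, 0, 0, 0, 0.6]

```text
time_s: 8.2
tool_pos: [0.464, -0.342, 0.0482]
tool_rot: [180.0, -0.0, 1.5]
force: [-0.2, 1.3, 2.6]
grip_width: 0.0607
grasp_force: 15.0
```

apply_moves:
  moves:
    - [0, 0, 0, 0, 0, 0, 0.8]
    - [0, 0, 0, 0, 0, 0, 0.9]
    - [0, 0, 0, 0, 0, 0, 1]
    - [0, 0, 0, 0, 0, 0, 1]
    - [0, 0, 0, 0, 0, 0, 1]
    - [0, 0, -0.1, 0, 0, 0, 1]
    - [0, 0, -0.3, 0, 0, 0, 1]
    - [0, 0, -0.5, 0, 0, 0, 1]
    - [0, 0, -0.7, 0, 0, 0, 1]
    - [0, 0, -0.9, 0, 0, 0, 1]
    - [0, 0, -0.9, 0, 0, 0, 1]

```text
time_s: 9.3
tool_pos: [0.4668, -0.3437, 0.2344]
tool_rot: [179.6, -0.5, 1.5]
force: [-0.4, -0.6, -0.2]
grip_width: 0.087
grasp_force: 0.0
```

Run:
```python
from h import *
to((.621,-.037,.23),91.5)
c=viewer.get_calibration("wrist"); im=viewer.read_camera("wrist"); save("w3.png",im)
```

```text
t 9.3 pos [ 0.4668 -0.3437  0.2344] rot [179.57  -0.49   1.48] F [-0.4 -0.6 -0.2] grip 0.087 q [ 57.  11. -26.  92.   5.  78. -59.]
shift [ 0.81  -1.513  0.018] turn [ 8.000e-03 -1.000e-03 -1.047e+00]
```

View pics/w3.png

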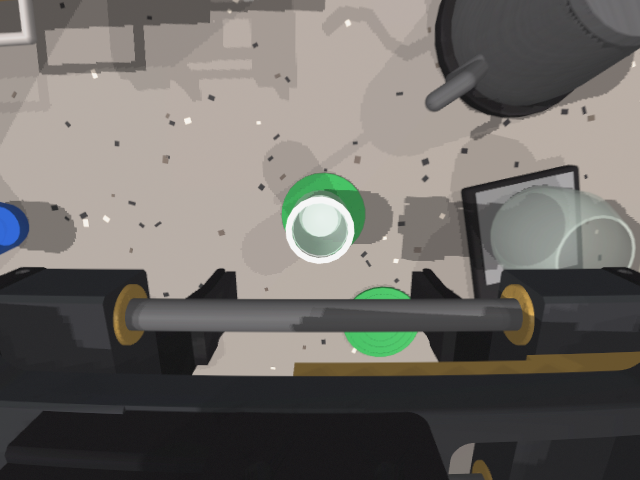

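The cup stands upright inside the green coaster: rim centre (320,229), foot ~(321,217), coaster centre ~(323,213). On to the handle.

apply_moves:
  moves:
    - [0.2, -0.3, 0, 0, 0, 0, 1]
    - [0.4, -0.6, 0, 0, 0, 0, 1]
    - [0.4, -0.6, 0, 0, 0, 0, 1]
    - [0.4, -0.6, 0, 0, 0, 0, 1]

```text
time_s: 9.75
tool_pos: [0.5436, -0.211, 0.2265]
tool_rot: [-179.7, -0.0, 2.2]
force: [-0.4, 0.9, 0.3]
grip_width: 0.0873
grasp_force: 0.0
```

apply_moves:
  moves:
    - [0.41, -0.91, 0, 0, 0, -1, 1]
    - [0.41, -0.91, 0, 0, 0, -1, 1]
    - [0.41, -0.91, 0, 0, 0, -1, 1]
    - [0.41, -0.91, 0, 0, 0, -1, 1]
    - [0.41, -0.91, 0, 0, 0, -1, 1]
    - [0.41, -0.91, 0, 0, 0, -1, 1]
    - [0.41, -0.91, 0, 0, 0, -1, 0.4]
    - [0.41, -0.91, 0, 0, 0, -1, 0.4]
    - [0.41, -0.91, 0, 0, 0, -1, 0.4]
    - [0.41, -0.91, 0, 0, 0, -1, 0.4]
    - [0.41, -0.91, 0, 0, 0, -1, 0.4]
    - [0.41, -0.91, 0, 0, 0, -1, 0.4]

```text
time_s: 10.95
tool_pos: [0.6174, -0.0364, 0.2266]
tool_rot: [-179.9, -0.0, 87.2]
force: [-0.1, -0.0, 0.1]
grip_width: 0.0467
grasp_force: 0.0
```

Run:
```python
from h import *
to((.621,-.037,.075),91.5)
c=viewer.get_calibration("wrist"); im=viewer.read_camera("wrist"); save("w4.png",im)
for n in ("drawer_handle","drawer"):
  for b in masks_of("wrist",n)[:3]:
    v,u=np.where(b["pixels"]); print(n,b["conf"],u.min(),u.max(),v.min(),v.max())
print([proj(c,(.621+dx,-.037+dy,.088)).round() for dx,dy in ((0,0),(0,.055),(0,-.055))])
```

```text
t 10.95 pos [ 0.6174 -0.0364  0.2266] rot [-1.7991e+02 -1.0000e-02  8.7200e+01] F [-0.1 -0.   0.1] grip 0.0467 q [ 40.  21. -49.  86.  16.  80. -13.]
shift [-0.002  0.019  0.758] turn [-0.001 -0.    -0.05 ]
drawer_handle 0.64 317 397 77 294
drawer_handle 0.64 442 639 0 87
drawer 0.82 318 397 78 339
[array([328., 228.]), array([325., 164.]), array([330., 286.])]
```

View pics/w4.png

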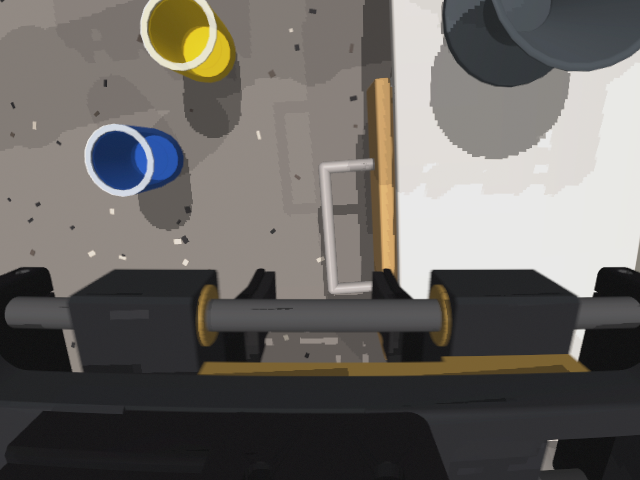

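The bar's midpoint is at (328,228), where my estimate projects, so I'll align, descend and close.

apply_moves:
  moves:
    - [0, 0.02, 0, 0, 0, -0.05, 0.37]
    - [0, 0.02, 0.15, 0, 0, -0.05, 0.37]
    - [0, 0.02, 0.3, 0, 0, -0.05, 0.37]
    - [0, 0.02, 0.4, 0, 0, -0.05, 0.37]
    - [0, 0.02, 0.5, 0, 0, -0.05, 0.37]
    - [0, 0.02, 0.6, 0, 0, -0.05, 0.37]
    - [0, 0.02, 0.68, 0, 0, -0.05, 0.37]
    - [0, 0.02, 0.74, 0, 0, -0.05, 0.37]
    - [0, 0.02, 0.76, 0, 0, -0.05, 0.37]
    - [0, 0.02, 0.76, 0, 0, -0.05, 0.37]

```text
time_s: 12.1
tool_pos: [0.6218, -0.0361, 0.0755]
tool_rot: [-180.0, -0.0, 91.7]
force: [0.5, -0.0, 0.5]
grip_width: 0.0322
grasp_force: 0.0
```

apply_moves:
  moves:
    - [0, 0, 0, 0, 0, 0, 0]
    - [0, 0, 0, 0, 0, 0, 0]
    - [0, 0, 0, 0, 0, 0, 0]
    - [0, 0, 0, 0, 0, 0, 0]
    - [0, 0, 0, 0, 0, 0, 0]
    - [0, 0, 0, 0, 0, 0, 0]
  grip_force: 25

```text
time_s: 12.7
tool_pos: [0.6214, -0.0362, 0.0762]
tool_rot: [-179.9, 0.0, 91.7]
force: [-4.3, 0.4, 5.0]
grip_width: 0.009
grasp_force: 25.0
```

apply_moves:
  moves:
    - [0, -0.02, 0, 0, 0, 0, 0]
    - [0, -0.05, 0, 0, 0, 0, 0]
    - [0, -0.09, 0, 0, 0, 0, 0]
    - [0, -0.13, 0, 0, 0, 0, 0]
    - [0, -0.17, 0, 0, 0, 0, 0]
    - [0, -0.21, 0, 0, 0, 0, 0]
    - [0, -0.25, 0, 0, 0, 0, 0]
    - [0, -0.29, 0, 0, 0, 0, 0]
    - [0, -0.33, 0, 0, 0, 0, 0]
    - [0, -0.37, 0, 0, 0, 0, 0]
    - [0, -0.4, 0, 0, 0, 0, 0]
    - [0, -0.42, 0, 0, 0, 0, 0]
    - [0, -0.425, 0, 0, 0, 0, 0]
    - [0, -0.425, 0, 0, 0, 0, 0]

```text
time_s: 14.1
tool_pos: [0.5377, -0.0384, 0.0762]
tool_rot: [179.8, 0.0, 91.7]
force: [5.7, 1.0, -0.3]
grip_width: 0.0094
grasp_force: 25.0
```

Run:
```python
from h import *
to((.621,-.037,.075),91.5)
a=viewer.read_camera("top"); b=viewer.read_camera("wrist"); 
cv=np.vstack([cv2.resize(a[130:270,190:450],(780,420)) ]); save("t5.png",cv); save("w5.png",b)
for n in ("top","wrist"):
  c=viewer.get_calibration(n)
  for t in ("divider_top","spoon0"):
    for m in masks_of(n,t)[:3]: print(n,t,round(m["conf"],2),np.round(m["location"],1),onz(c,m["location"],.105).round(4))
```

```text
t 14.1 pos [ 0.5377 -0.0384  0.0762] rot [179.81   0.    91.72] F [ 5.7  1.  -0.3] grip 0.0094 q [ 45.  19. -50. 107.  16.  61. -10.]
shift [-0.005  0.416  0.008] turn [0.002 0.    0.003]
top spoon0 0.54 [316.8 219.9] [0.6073 0.0129 0.105 ]
wrist divider_top 0.68 [626.  207.4] [0.6576 0.0125 0.105 ]
wrist spoon0 0.91 [532.  173.5] [0.6157 0.0241 0.105 ]
wrist spoon0 0.78 [493.2 194.5] [0.6016 0.0155 0.105 ]
wrist spoon0 0.68 [563.5 208.9] [0.631  0.0109 0.105 ]
```

View pics/t5.png

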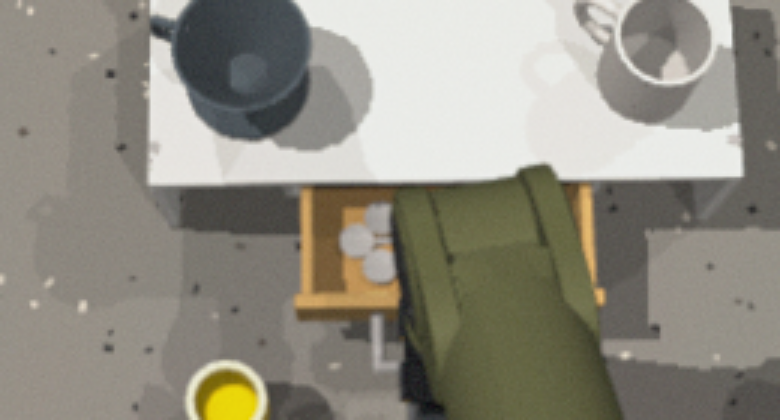

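View pics/w5.png

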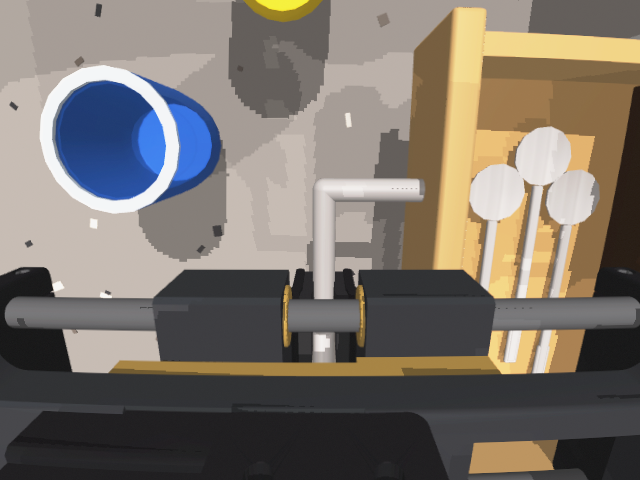

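The drawer is open about 84 mm with the spoons inside, and the divider is still under the board, showing only as a dark strip at the wrist image's right edge. I'll pull a bit more and profile it.

apply_moves:
  moves:
    - [0, -0.02, 0, 0, 0, 0, 0]
    - [0, -0.05, 0, 0, 0, 0, 0]
    - [0, -0.08, 0, 0, 0, 0, 0]
    - [0, -0.1, 0, 0, 0, 0, 0]
    - [0, -0.1, 0, 0, 0, 0, 0]

```text
time_s: 14.9
tool_pos: [0.5178, -0.0389, 0.0762]
tool_rot: [179.8, 0.0, 91.7]
force: [7.5, 0.9, -1.5]
grip_width: 0.009
grasp_force: 25.0
```

```bash
cat > prof.py <<'E'
from h import *
to((.621,-.037,.075),91.5)
im=viewer.read_camera("top").astype(np.float32); c=viewer.get_calibration("top")
for m in masks_of("top","divider_top")[:2]:
    v,u=np.where(m["pixels"]); print("mask",round(m["conf"],2),m["location"],u.min(),u.max(),v.min(),v.max())
for s in np.arange(-.040,.020,.002):   # shelf-frame x at z=.105, y along shelf .085...115
    P=[(.6755+s-.0265*y-.001,y,.105) for y in np.linspace(.035,.055,9)]
    q=np.array([proj(c,p) for p in P],np.float32)
    col=cv2.remap(im,q[:,:1].copy(),q[:,1:].copy(),cv2.INTER_LINEAR).mean((0,1)); print(round(s,3),col.round().astype(int),q[4].round(1))
save("t%d.png"%int(10*env.get_obs()["time_s"]),cv2.resize(im[170:230,280:345].astype(np.uint8),(650,600),interpolation=cv2.INTER_CUBIC))
E
python3 prof.py; ls pics
```

```text
t 14.9 pos [ 0.5178 -0.0389  0.0762] rot [1.7979e+02 1.0000e-02 9.1720e+01] F [ 7.5  0.9 -1.5] grip 0.009 q [ 47.  16. -51. 110.  14.  60.  -8.]
shift [-0.006  0.516  0.008] turn [0.002 0.    0.003]
mask 0.9 [335.4, 193.4] 295 382 193 200
-0.04 [141 110  65] [303.  208.8]
-0.038 [135 106  63] [303. 208.]
-0.036 [134 105  62] [303.  207.1]
-0.034 [135 105  62] [303.  206.3]
-0.032 [135 105  64] [303.  205.5]
-0.03 [135 105  64] [303.1 204.6]
-0.028 [135 105  63] [303.1 203.8]
-0.026 [135 104  63] [303.1 203. ]
-0.024 [127  99  60] [303.1 202.1]
-0.022 [104  81  50] [303.1 201.3]
-0.02 [76 59 36] [303.1 200.5]
-0.018 [50 37 25] [303.1 199.6]
-0.016 [33 23 20] [303.1 198.8]
-0.014 [30 20 17] [303.1 198. ]
-0.012 [29 21 16] [303.2 197.1]
-0.01 [42 29 21] [303.2 196.3]
-0.008 [54 37 26] [303.2 195.5]
-0.006 [62 43 29] [303.2 194.7]
-0.004 [70 51 33] [303.2 193.8]
-0.002 [89 69 41] [303.2 193. ]
0.0 [100  79  52] [303.2 192.2]
0.002 [106  93  77] [303.2 191.4]
0.004 [139 134 125] [303.2 190.5]
0.006 [188 187 181] [303.3 189.7]
0.008 [222 221 215] [303.3 188.9]
0.01 [223 222 218] [303.3 188.1]
0.012 [223 222 217] [303.3 187.2]
0.014 [223 222 217] [303.3 186.4]
0.016 [223 221 217] [303.3 185.6]
0.018 [222 221 217] [303.3 184.8]
scene0.png
t150.png
t5.png
top0.png
w1.png
w2.png
w3.png
w4.png
w5.png
```

View pics/t150.png

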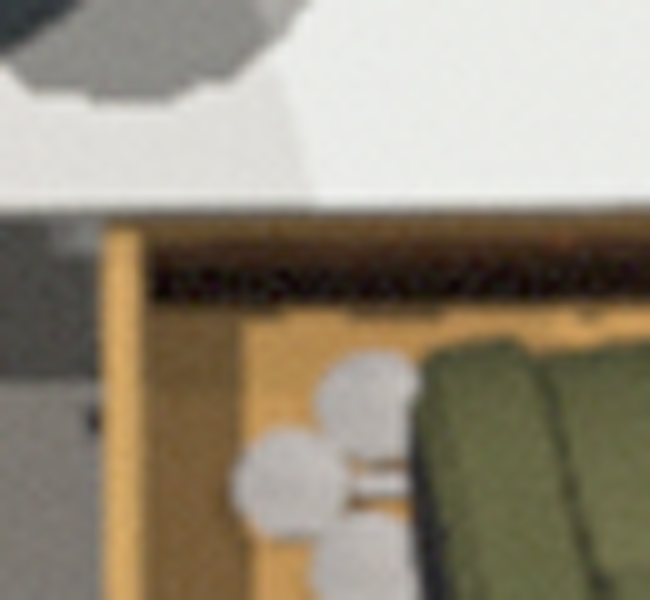

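The crop shows the divider's dark front face (crop rows 262–300), its lighter top edge (rows ~238–262), and drawer wood behind that, before the board edge at ~210. It is about 6.5 mm too far out, so I'll ease it back.

apply_moves:
  moves:
    - [0, 0.01, 0, 0, 0, 0, 0]
    - [0, 0.02, 0, 0, 0, 0, 0]
    - [0, 0.032, 0, 0, 0, 0, 0]
    - [0, 0.032, 0, 0, 0, 0, 0]
    - [0, 0.032, 0, 0, 0, 0, 0]

```text
time_s: 15.5
tool_pos: [0.5249, -0.0388, 0.0763]
tool_rot: [179.8, -0.0, 91.7]
force: [8.5, 0.8, -2.4]
grip_width: 0.0093
grasp_force: 25.0
```

```bash
sed -i 's/-.040,.020,.002/-.016,.010,.001/' prof.py; python3 prof.py
```

```text
t 15.5 pos [ 0.5249 -0.0388  0.0763] rot [ 1.7975e+02 -2.0000e-02  9.1720e+01] F [ 8.5  0.8 -2.4] grip 0.0093 q [ 47.  17. -51. 109.  15.  61.  -9.]
shift [-0.006  0.481  0.008] turn [ 0.003 -0.     0.003]
mask 0.94 [334.9, 193.4] 295 381 190 198
mask 0.36 [337.1, 160.3] 238 437 109 260
-0.016 [119  92  57] [303.1 198.8]
-0.015 [105  82  50] [303.1 198.4]
-0.014 [91 71 44] [303.1 198. ]
-0.013 [76 59 37] [303.2 197.6]
-0.012 [61 47 31] [303.2 197.1]
-0.011 [48 37 25] [303.2 196.7]
-0.01 [39 28 21] [303.2 196.3]
-0.009 [31 21 18] [303.2 195.9]
-0.008 [30 21 18] [303.2 195.5]
-0.007 [30 20 18] [303.2 195.1]
-0.006 [30 22 18] [303.2 194.7]
-0.005 [30 23 17] [303.2 194.3]
-0.004 [30 24 17] [303.2 193.8]
-0.003 [31 22 16] [303.2 193.4]
-0.002 [32 21 15] [303.2 193. ]
-0.001 [37 28 22] [303.2 192.6]
0.0 [43 35 30] [303.2 192.2]
0.001 [56 49 45] [303.2 191.8]
0.002 [74 70 66] [303.2 191.4]
0.003 [95 94 90] [303.2 190.9]
0.004 [130 128 123] [303.2 190.5]
0.005 [166 163 158] [303.3 190.1]
0.006 [189 187 182] [303.3 189.7]
0.007 [208 206 201] [303.3 189.3]
0.008 [222 221 216] [303.3 188.9]
0.009 [223 221 217] [303.3 188.5]
```

apply_moves:
  moves:
    - [0, -0.007, 0, 0, 0, 0, 0]
    - [0, -0.007, 0, 0, 0, 0, 0]
    - [0, -0.007, 0, 0, 0, 0, 0]
    - [0, -0.007, 0, 0, 0, 0, 0]

```text
time_s: 16.0
tool_pos: [0.5232, -0.0388, 0.0762]
tool_rot: [179.8, -0.0, 91.7]
force: [6.8, 0.8, 0.3]
grip_width: 0.0094
grasp_force: 25.0
```

```bash
python3 prof.py | head -12
python3 - <<'E'
from h import *
viewer.read_camera("scene"); c=viewer.get_calibration("scene")
for t,z in dict(cup=.04,spoon0=.07,mug=.17,tin=.05).items():
    for b in boxes_of("scene",t)[:4]: print(t,round(b["conf"],2),np.round(b["location"]),onz(c,b["location"],z).round(3))
print(env.sign_off())
E
```

```text
t 16.0 pos [ 0.5232 -0.0388  0.0762] rot [ 1.7977e+02 -1.0000e-02  9.1720e+01] F [6.8 0.8 0.3] grip 0.0094 q [ 47.  17. -51. 109.  15.  61.  -9.]
shift [-0.006  0.489  0.008] turn [ 0.003 -0.     0.003]
mask 0.72 [334.5, 192.6] 294 381 190 198
-0.016 [94 73 45] [303.1 198.8]
-0.015 [82 63 39] [303.1 198.4]
-0.014 [69 53 33] [303.1 198. ]
-0.013 [54 40 25] [303.2 197.6]
-0.012 [39 28 18] [303.2 197.1]
-0.011 [32 22 15] [303.2 196.7]
-0.01 [30 21 16] [303.2 196.3]
-0.009 [29 20 17] [303.2 195.9]
-0.008 [30 21 17] [303.2 195.5]
cup 0.68 [344. 218.] [0.489 0.16  0.04 ]
cup 0.55 [178. 310.] [ 0.45  -0.335  0.04 ]
spoon0 0.55 [344. 266.] [0.63  0.019 0.07 ]
spoon0 0.53 [330. 268.] [ 0.61 -0.01  0.07]
spoon0 0.49 [342. 265.] [0.623 0.02  0.07 ]
mug 0.87 [318. 330.] [ 0.765 -0.194  0.17 ]
tin 0.9 [371. 178.] [0.429 0.331 0.05 ]
tin 0.43 [317. 325.] [ 0.698 -0.131  0.05 ]
the job is handed in; nothing more can be done
None
```

The job is handed in after about 16 s: the clear cup stands upright on the left-hand green coaster, the gripper is still holding the drawer open with its divider within about 2 mm of the shelf's front edge by camera estimate, and the spoons are still in it.

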